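# Unhasp the wide parts chest and open its lid

## Robot

A 6-joint arm with a two-finger parallel gripper is mounted at the origin on a cart in front of the work surface, level with it; the furniture and walls round the work are solid. World frame = base frame: x ahead of the robot, y to its left, z up, the work surface at z = 0. Lengths are in m, angles in rad, forces in N, time in s.
With the tool pointing down it reaches from about 0.275 to 0.825 m from the base axis. Payload 4.9 kg.
Tool frame: the origin (TCP) lies midway between the tips of the shut fingers; the grasp point (between the pads) lies 19 mm behind it (grip_point_offset is the distance from the TCP to the grasp point, in m); z points along the fingers, x is the direction in which the jaws open and shut, and the axes are right-handed (so a half turn about z gives the same grasp; the last joint's range is limited). The gripper opens to 85 mm and grips with 20 to 120 N. Pads are 22 mm wide; open, the fingers measure 114 mm over their backs; the gripper's body (76 mm by 85 mm) begins 54 mm behind the grasp point. The pads swing forward as they close: fully open they stand 13 mm farther back than shut.
Start: joints at [-1.332, 0.326, -0.193, 1.052, 0, 1.437], TCP at [0.2, -0.512, 0.231] pointing down, gripper open.
Joint ranges: [-2.65, 2.65], [-0.97, 1.79], [-1.3, 1.35], [-1.93, 2.1], [-1.47, 1.37], [-3.14, 3.14]. Speed limits (rad/s): [2.57, 2.57, 3.14, 3.14, 3.14, 3.14].

## Interface

Orientations are given as a rotation vector (axis times angle).
In Python, from cell import * gives the robot as it stands. Calls block until the motion is done:
- movep(position, orientation): joint-space move of the TCP to a pose.
- move_l(position, velocity=0.15, rot=None, until_force=None): straight line of the TCP; rot=None keeps the orientation; velocity is the mean speed in m/s. With until_force (N) it stops when the force on the tool has changed by that much, and returns True; else False.
- set_joints(angles): joint-space move.
- let_go() and grab(newtons=None): open the fingers fully, or close them until they stop; newtons is the grip in N (None keeps the last).
- sleep(seconds).
- ik(position, orientation): joint angles nearest the present ones, or None.
- get_state(): the state.
- grab_frame(name): name is "scene" or "top"; returns a dict with "img" (420x560x3 uint8, red, green, blue), "fx", "fy", "cx", "cy" (pixels), "cam_to_world" (4x4, takes a point from camera to world coordinates). Camera axes: x right, y down, z forward; pixel columns grow to the right and rows downward; lengths in m; the calibration is good to about 2 mm. A picture is of the moment at which its call begins. There is no depth.
A pose or a line that the arm cannot do raises MotionError and nothing moves.
- sign_off(): hands the job in, once; it reports no verdict.
Trained networks look in the newest picture that a camera, given by its name, has taken for a name from the list of things; names that differ only in an ending like _2 or _b are one class to them, and where a whole thing is asked for, a point or a joint stands for the part that bears it (a point fixed in the world has none). Each returns a list of dicts, best first, with "score" (0 to 1); they miss things now and then, are a little off and sometimes report something else, mostly with a low value. They report only what shows in the picture. A call takes as long as a camera call.
- spot_in(camera, name): "centre" ([column, row] in pixels, amid what is visible of it).
- silhouettes(camera, name): "mask" (420x560 bool, what is visible of it) and "centre" ([column, row] in pixels, amid what is visible of it).
- tip_of(camera, name): "centre" ([column, row] in pixels: a listed point, or the origin of a listed thing).
The state is a dict: "clock": time; "q": joint angles; "joint_velocities": joint speeds; "tau": joint torques, N m; "position": TCP position; "eef_rot": TCP orientation; "contact_force": force on the tool from outside, world axes, zero at the start; "wrist_torque": the same for the moment, N m; "finger_gap": opening from 0.0 (shut) to 1.0 (fully open).
Only numpy, scipy, OpenCV 4.12 (cv2) and the standard library are available. Lean on these libraries where they do the work, as an engineer would, in place of code of your own. Each camera call takes 0.05 s, during which the arm holds its last target. There are 200 camera calls.

## Task

Two grey steel parts chests stand on the bench, each shut with a hasp over a staple at the front. On the wider chest, flip the hasp off its staple and swing it outward and down, well clear (nearly level or lower), then raise the lid until it stands wide open, about 75 degrees up, and let go. Leave the narrower chest's hasp and lid as they are.

Things in the scene. Friction and masses are not known exactly. Their poses are not given: they have to be found in the camera images.
- wide_chest: Wider of two grey chests, fixed: 110 mm deep (x), 180 wide (y), body 84 high with a 22 mm lid on it (top at 106). The other is 110 wide, else alike. Origin: centre of underside, on the bench; z up; -x points out of the front (hasp side), towards the robot within 0.15 rad. Measures below are in this frame. Inside: a few parts.
- wide_chest_hasp (a joint): 26 mm wide steel strap, axis along chest y, 62 mm before the centre, 58 mm up. 0 (start 0 to 0.1 rad): upright, reaching 56 mm up, slot over the lid's staple, a wire loop 17 mm proud at 95 mm up, so the lid cannot rise; grows as it swings outward and down; clear of the staple from 0.45; level 1.57; stop 1.9. Friction holds it where left; about 1 N at the pull.
- wide_chest_pull (a point): Centre of the hasp's pull: level steel roll along chest y, 26 mm long, 12 thick, on a central stem 10 wide. At hasp 0: chest y = 0, 87 mm before the chest's centre, 110 mm up (25 mm before and 52 above the hasp's axis, round which it moves); at hasp 1.4 rad 42 mm up. Can be pinched from above by its two ends and turns between the fingers.
- wide_chest_lid (a joint): Its lid. 0: shut; grows (rad) as its front rises; stop 1.75. Hinge axis along chest y, at the back, 55 mm behind the chest's centre, 84 mm up. A stiff friction hinge holds the lid where it is left; about 5 N at the handle raises it.
- wide_chest_handle (a point): Centre of the lid's black T-handle: level round bar along chest y, 40 mm long, 14 thick, on a central 10 mm post. Lid shut: chest y = 0, 25 mm before the chest's centre, 136 mm up, 30 above the lid (80 mm before and 52 above the lid's axis, round which it moves). Can be pinched from above by its two ends and turns between the fingers.
- narrow_chest_hasp (a joint): The same hasp on the narrower chest, to be left alone; 0 to 0.1 rad at the start, slot over the staple.
- narrow_chest_lid (a joint): Lid of the narrower chest, to be left shut (0).

How it is judged:
By the outcome, as a careful person would: the job done as asked, in the order asked, and still so for the second after the job is handed in, with the robot touching nothing.
It also fails if it takes over 48 s, if anything falls off the work surface, if the arm or the gripper's body presses on something with over 40 N, if the wrist force passes 120 N, or if a joint passes its speed limit or range.

## Working session

There is one attempt and no reset: what is moved stays moved. The work goes in short steps, each a Python script; the robot and the scene stay as the last script left them, time stands still between calls to the robot, and variables do not carry over. Pictures are saved under pics/ and viewed, about 8 in all and at most 12, crops included, and the job is handed in when it is done.

```bash
mkdir -p pics; ls
python3 - <<'E'
from cell import *
import cv2,numpy as np
fr={}
for c in ("scene","top"):
    f=grab_frame(c); fr[c]=f
    cv2.imwrite(f"pics/{c}0.png",f["img"][:,:,::-1])
    print(c,f["fx"],f["cx"],f["cy"],np.round(f["cam_to_world"],3).tolist())
    for n in ("wide_chest","wide_chest_pull","wide_chest_handle","narrow_chest_hasp"):
        print(n,[(np.round(d["centre"],1).tolist(),round(d["score"],2)) for d in tip_of(c,n)[:3]])
print(get_state())
E
```

```text
pics
scene 492.98216569642676 280.0212613467457 204.39952453212138 [[-0.862, -0.216, 0.459, 0.046], [-0.507, 0.397, -0.765, 0.818], [-0.017, -0.892, -0.452, 0.585], [0.0, 0.0, 0.0, 1.0]]
wide_chest [([211.8, 291.2], 0.67)]
wide_chest_pull [([245.0, 259.3], 0.72)]
wide_chest_handle []Traceback (most recent call last):
  File "<stdin>", line 9, in <module>
ValueError: it knows: wide_chest, wide_chest_handle, wide_chest_pull
```

```bash
cat > h.py <<'E'
from cell import *
import cv2,numpy as np
def look(c,names,save=None):
    f=grab_frame(c); out={}
    if save: cv2.imwrite(f"pics/{save}.png",f["img"][:,:,::-1])
    for n in names:
        out[n]=[(np.round(d["centre"],1).tolist(),round(d["score"],2)) for d in tip_of(c,n)[:3]]
    return f,out
def ray(f,uv):
    T=np.array(f["cam_to_world"]); d=T[:3,:3]@[(uv[0]-f["cx"])/f["fx"],(uv[1]-f["cy"])/f["fy"],1]
    return T[:3,3],d
def at_z(f,uv,z):
    o,d=ray(f,uv); return o+d*(z-o[2])/d[2]
E
python3 - <<'E'
from h import *
Z={"wide_chest":0,"wide_chest_pull":.110,"wide_chest_handle":.136}
for c in ("scene","top"):
    f,o=look(c,Z,c+"0")
    for n in Z:
        for uv,s in o[n]: print(c,n,uv,s,np.round(at_z(f,uv,Z[n]),4))
print(get_state())
E
```

```text
scene wide_chest [210.5, 290.3] 0.61 [0.5712 0.2136 0.    ]
scene wide_chest_pull [242.9, 256.9] 0.74 [0.4822 0.2213 0.11  ]
scene wide_chest_handle [215.4, 234.9] 0.78 [0.543  0.2178 0.136 ]
top wide_chest [177.6, 197.0] 0.64 [0.5667 0.218  0.    ]
top wide_chest_pull [161.8, 245.4] 0.73 [0.4672 0.2232 0.11  ]
top wide_chest_handle [161.3, 204.4] 0.76 [0.5414 0.2194 0.136 ]
{'clock': 0.6, 'q': array([-1.33220368e+00,  3.26167742e-01, -1.92607258e-01,  1.05198217e+00,
       -1.26596897e-05,  1.43659899e+00]), 'joint_velocities': array([-1.45020845e-03, -4.09470295e-05,  2.14449611e-03, -4.74216322e-04,
        1.41676579e-03,  1.14195715e-03]), 'tau': array([-7.46070418e-04, -4.43090308e+01,  2.62645465e+01,  1.45247850e-03,
       -9.78540879e-05,  1.72943569e-06]), 'position': array([ 0.20033205, -0.51224152,  0.23129566]), 'eef_rot': array([ 2.59460586e+00, -1.77127104e+00,  3.23904514e-05]), 'contact_force': array([ 1.2947993 , -0.35863768,  0.31576087]), 'wrist_torque': array([-0.0110877 ,  0.01495412, -0.04274528]), 'finger_gap': 0.9968711234349317}
```

View pics/scene0.png

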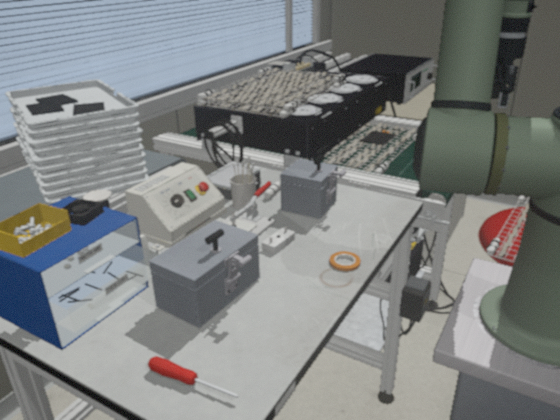

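View pics/top0.png

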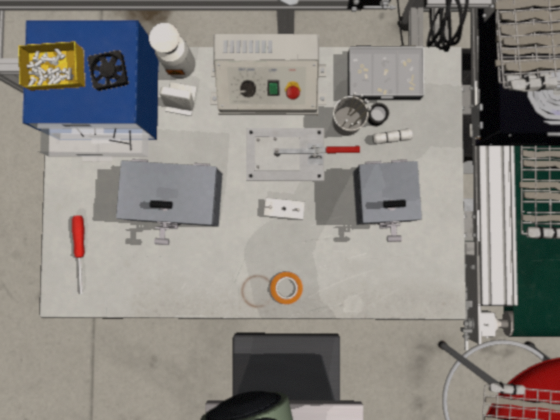

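The wide chest is the one on robot-left (top view: handle near (161,205), pull near (162,240)). The narrow one is on the right (handle near (394,203)). Next I'll get the yaw and a refined pull position.

Run:
```python
from h import *
fs={}
for c in ("top","scene"):
    f=grab_frame(c); fs[c]=f
    for n in ("wide_chest","wide_chest_lid","wide_chest_hasp","wide_chest_handle","wide_chest_pull"):
        for d in silhouettes(c,n)[:2]:
            m=d["mask"].astype(np.uint8); 
            pts=cv2.findNonZero(m)
            r=cv2.minAreaRect(pts); print(c,n,round(d["score"],2),np.round(d["centre"],1),len(pts),np.round(cv2.boxPoints(r),1).tolist())
            if c=="top" and n=="wide_chest_lid": print("  z.106:",[np.round(at_z(f,p,.106)[:2],4).tolist() for p in cv2.boxPoints(r)])
a=fs["top"]["img"][150:255,105:230]; b=fs["scene"]["img"][215:320,145:270]
im=np.hstack([cv2.resize(x,None,fx=3.2,fy=3.2,interpolation=cv2.INTER_CUBIC) for x in (a,b)])
cv2.imwrite("pics/crop1.png",im[:,:,::-1]); print(im.shape)
print(np.round(fs["top"]["cam_to_world"],3), fs["top"]["fx"])
```

```text
top wide_chest 0.79 [168.9 191.7] 6329 [[114.0, 241.10000610351562], [119.5, 157.5], [222.8000030517578, 164.1999969482422], [217.3000030517578, 247.8000030517578]]
top wide_chest_lid 0.97 [165.7 192.1] 5682 [[115.0999984741211, 221.6999969482422], [119.4000015258789, 159.5], [216.8000030517578, 166.10000610351562], [212.60000610351562, 228.3000030517578]]
  z.106: [[0.5111, 0.312], [0.6278, 0.3068], [0.6157, 0.1236], [0.4992, 0.1302]]
top wide_chest_hasp 0.59 [163.8 234.6] 199 [[153.1999969482422, 242.3000030517578], [158.5, 221.10000610351562], [172.60000610351562, 224.60000610351562], [167.3000030517578, 245.8000030517578]]
top wide_chest_hasp 0.41 [168.7 192.2] 6413 [[114.0999984741211, 241.0], [119.5999984741211, 157.5], [223.39999389648438, 164.3000030517578], [217.89999389648438, 247.8000030517578]]
top wide_chest_handle 0.81 [167.4 191.5] 5772 [[115.0999984741211, 223.39999389648438], [118.5999984741211, 159.60000610351562], [216.8000030517578, 165.0], [213.3000030517578, 228.8000030517578]]
top wide_chest_pull 0.57 [159.  236.9] 205 [[153.3000030517578, 242.89999389648438], 
[... 492 characters left out ...]
chest_hasp 0.57 [237.5 265.8] 356 [[218.60000610351562, 272.6000061035156], [237.0, 246.6999969482422], [252.10000610351562, 257.5], [233.60000610351562, 283.29998779296875]]
scene wide_chest_handle 0.6 [201.2 252.8] 4053 [[144.8000030517578, 260.1000061035156], [240.5, 204.6999969482422], [265.8999938964844, 248.6999969482422], [170.3000030517578, 304.0]]
scene wide_chest_pull 0.71 [235.7 263.6] 296 [[219.3000030517578, 270.70001220703125], [237.60000610351562, 247.1999969482422], [251.60000610351562, 258.0], [233.3000030517578, 281.5]]
(336, 800, 3)
[[ 0.003 -0.998  0.064  0.47 ]
 [-1.    -0.003  0.008 -0.012]
 [-0.008 -0.064 -0.998  1.117]
 [ 0.     0.     0.     1.   ]] 544.4721991660814
```

View pics/crop1.png

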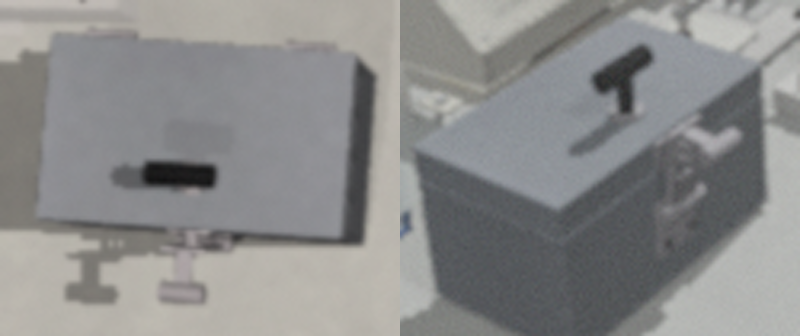

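Top crop: the pull's roll is at full-frame (162.2, 241.3). Scene: about (247, 258). The front edge gives a yaw of about -0.07 rad. The blue box beside the chest could be in the way when the lid is up, so I'll triangulate it and check the paths with IK.

```bash
cat >> h.py <<'E'
from scipy.spatial.transform import Rotation as Rn
YAW=-0.068
C=np.array([.565,.2178,0])
RC=Rn.from_euler('z',YAW).as_matrix()
def w(p): return C+RC@np.asarray(p,float)
def rot(tilt,flip):
    # tilt>0: body leans towards robot, tip points to chest +x
    z=np.array([np.sin(tilt),0,-np.cos(tilt)]); x=np.array([0,1.,0])*(-1 if flip else 1)
    R=RC@np.column_stack([x,np.cross(z,x),z]); return Rn.from_matrix(R).as_rotvec()
def tcp(p,tilt,off=.019): # grasp point p in chest frame
    return w(p)+RC@np.array([np.sin(tilt),0,-np.cos(tilt)])*off
def pull(h): a=np.arctan2(25,52)+h; r=np.hypot(25,52)/1e3; return np.array([-.062-r*np.sin(a),0,.058+r*np.cos(a)])
def hand(t): a=np.arctan2(52,80)+t; r=np.hypot(80,52)/1e3; return np.array([.055-r*np.cos(a),0,.084+r*np.sin(a)])
E
python3 - <<'E'
from h import *
ft=grab_frame("top"); fs=grab_frame("scene")
def tri(a,b):
    A=[];B=[]
    for f,uv in((ft,a),(fs,b)):
        o,d=ray(f,uv); d/=np.linalg.norm(d); P=np.eye(3)-np.outer(d,d); A.append(P);B.append(P@o)
    return np.linalg.lstsq(np.vstack(A),np.hstack(B),rcond=None)[0]
print("pull",tri((162.2,241.3),(247,258)),"model",w(pull(.05)))
print("handle",tri((161.3,204.4),(215.4,234.9)),w(hand(0)))
print("box corner",tri((156,137),(140,240)), tri((157,25),(75,193)))
for fl in (0,1):
  for name,P in (("pull",[(pull(h),.5*h/1.5) for h in np.linspace(.0,1.55,5)]),("hand",[(hand(t),a) for t in np.linspace(0,1.35,4) for a in(-.3,0,)])):
    for p,t in P:
        q=ik(tcp(p,t),rot(t,fl)); print(fl,name,np.round(tcp(p,t),3),round(t,2),None if q is None else np.round(q,2))
E
```

```text
pull [0.47406438 0.22197778 0.11074369] model [0.47563933 0.22388591 0.10868553]
handle [0.54151083 0.21925968 0.13714164] [0.54005778 0.21949869 0.136     ]
box corner [0.68382044 0.25042003 0.09876256] [0.87713235 0.23747523 0.14888346]
0 pull [0.478 0.224 0.091] 0.0 [ 0.3   0.43 -0.44  0.7   0.    0.37]
0 pull [0.463 0.225 0.078] 0.13 [ 0.34  0.35 -0.61  0.48 -0.05  0.4 ]
0 pull [0.454 0.225 0.059] 0.26 [ 0.38  0.32 -0.77  0.24 -0.11  0.44]
0 pull [0.453 0.225 0.038] 0.39 [ 0.42  0.34 -0.91 -0.03 -0.18  0.46]
0 pull [0.46  0.225 0.018] 0.52 [ 0.46  0.42 -1.02 -0.32 -0.25  0.47]
0 hand [0.534 0.22  0.118] -0.3 [0.22 0.69 0.06 1.23 0.08 0.27]
0 hand [0.54  0.219 0.117] 0 [ 0.26  0.48 -0.26  0.82  0.    0.33]
0 hand [0.565 0.218 0.147] -0.3 [0.21 0.72 0.19 1.34 0.08 0.26]
0 hand [0.571 0.217 0.147] 0 [ 0.24  0.5  -0.15  0.92  0.    0.31]
0 hand [0.605 0.215 0.161] -0.3 [0.19 0.79 0.36 1.43 0.08 0.25]
0 hand [0.611 0.215 0.16 ] 0 [ 0.22  0.56 -0.02  1.    0.    0.29]
0 hand [0.647 0.212 0.155] -0.3 [0.18 0.88 0.54 1.51 0.07 0.23]
0 hand [0.653 0.212 0.154] 0 [0.21 0.63 0.1  1.04 0.   
[... 202 characters left out ...]
-0.11 -2.7 ]
1 pull [0.453 0.225 0.038] 0.39 [ 0.42  0.34 -0.91 -0.03 -0.18 -2.68]
1 pull [0.46  0.225 0.018] 0.52 [ 0.46  0.42 -1.02 -0.32 -0.25 -2.67]
1 hand [0.534 0.22  0.118] -0.3 [ 0.22  0.69  0.06  1.23  0.08 -2.87]
1 hand [0.54  0.219 0.117] 0 [ 0.26  0.48 -0.26  0.82  0.   -2.81]
1 hand [0.565 0.218 0.147] -0.3 [ 0.21  0.72  0.19  1.34  0.08 -2.88]
1 hand [0.571 0.217 0.147] 0 [ 0.24  0.5  -0.15  0.92  0.   -2.83]
1 hand [0.605 0.215 0.161] -0.3 [ 0.19  0.79  0.36  1.43  0.08 -2.89]
1 hand [0.611 0.215 0.16 ] 0 [ 0.22  0.56 -0.02  1.    0.   -2.85]
1 hand [0.647 0.212 0.155] -0.3 [ 0.18  0.88  0.54  1.51  0.07 -2.91]
1 hand [0.653 0.212 0.154] 0 [ 0.21  0.63  0.1   1.04  0.   -2.87]
```

The triangulated points agree with the model to 2 mm. The box's corner is lower than the tool will be there, and everything is reachable. Doing the hasp.

Run:
```python
from h import *
r=lambda: (np.round((s:=get_state())["contact_force"],1).tolist(),round(float(s["finger_gap"]),2),round(s["clock"],1),np.round(s["position"],3).tolist())
h0=.05
p=tcp(pull(h0),0)
movep(p+[0,0,.16],rot(0,0)); print(r())
print(move_l(p,.2,until_force=8),r())
grab(30); print(r())
for h in np.linspace(h0,1.53,9)[1:]:
    t=.5*max(0,h-.4)/1.1
    move_l(tcp(pull(h),t),.08,rot=rot(t,0)); print(round(h,2),r())
f,o=look("scene",["wide_chest_pull"],"s2"); print(o)
grab_frame  # noqa
cv2.imwrite("pics/s2c.png",cv2.resize(f["img"][180:340,130:330],None,fx=3,fy=3,interpolation=cv2.INTER_CUBIC)[:,:,::-1])
```

```text
([0.7, -0.4, -0.6], 1.0, 4.1, [0.476, 0.223, 0.25])
False ([-0.5, 0.1, -0.4], 1.0, 5.0, [0.476, 0.224, 0.091])
([-2.1, 8.0, 4.1], 0.29, 5.6, [0.476, 0.227, 0.091])
0.24 ([-0.1, 7.0, 3.8], 0.29, 5.9, [0.468, 0.227, 0.085])
0.42 ([1.3, 7.8, 1.2], 0.3, 6.2, [0.461, 0.228, 0.077])
0.6 ([2.0, 6.6, 0.6], 0.29, 6.4, [0.456, 0.228, 0.069])
0.79 ([0.3, 7.8, 0.3], 0.3, 6.7, [0.453, 0.228, 0.059])
0.98 ([0.7, 5.8, 0.7], 0.29, 7.0, [0.453, 0.228, 0.049])
1.16 ([-0.4, 6.3, 0.7], 0.3, 7.3, [0.453, 0.228, 0.039])
1.34 ([-0.0, 5.4, 1.6], 0.3, 7.6, [0.456, 0.228, 0.029])
1.53 ([-0.6, 5.7, 2.4], 0.29, 7.9, [0.461, 0.228, 0.02])
{'wide_chest_pull': [([214.4, 235.3], 0.22)]}
```

View pics/s2c.png

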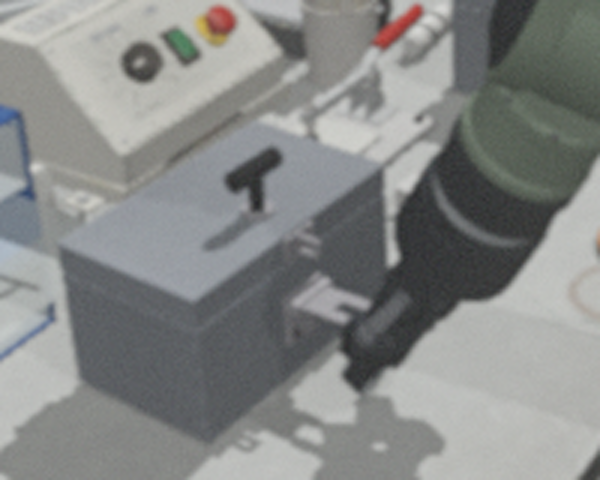

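In the scene crop the hasp strap stands level, with the pull in the fingers at about crop (370,330) and the staple free at about (300,240). Release, then the lid.

```bash
sed -i 's/C=np.array.*/C=np.array([.5655,.2203,0])/' h.py
python3 - <<'E'
from h import *
r=lambda: (np.round((s:=get_state())["contact_force"],1).tolist(),round(float(s["finger_gap"]),2),round(s["clock"],1),np.round(s["position"],3).tolist())
let_go(); t=.514
p=get_state()["position"]; z=RC@np.array([np.sin(t),0,-np.cos(t)])
move_l(p-z*.10,.2); print(r())
g=tcp(hand(0),0)
move_l(np.array([p[0]-.05,p[1],.30]),.25,rot=rot(0,0))
f,o=look("scene",["wide_chest_pull"]); print(o, w(pull(1.53)),[at_z(f,u,pull(1.53)[2]) for u,s in o["wide_chest_pull"]])
movep(g+[0,0,.12],rot(0,0)); 
print(move_l(g,.2,until_force=8),r())
grab(60); print(r())
for a in np.linspace(0,1.34,9)[1:]:
    move_l(tcp(hand(a),0),.08); print(round(a,2),r())
f,o=look("scene",["wide_chest_handle"],"s3"); print(o)
cv2.imwrite("pics/s3c.png",cv2.resize(f["img"][130:340,80:330],None,fx=2.5,fy=2.5,interpolation=cv2.INTER_CUBIC)[:,:,::-1])
E
```

```text
([-0.2, -0.4, -0.4], 1.0, 9.2, [0.411, 0.228, 0.106])
{'wide_chest_pull': [([255.4, 294.6], 0.71)]} [0.45078936 0.22811237 0.03514162] [array([0.46011334, 0.22022941, 0.03514162])]
False ([-0.6, 0.0, -0.0], 1.0, 12.1, [0.541, 0.223, 0.119])
([-1.0, 1.3, 5.5], 0.45, 12.6, [0.541, 0.223, 0.118])
0.17 ([-1.8, 4.4, -2.1], 0.45, 12.9, [0.549, 0.222, 0.129])
0.34 ([-1.9, 5.5, -2.1], 0.45, 13.2, [0.561, 0.222, 0.14])
0.5 ([-3.7, 5.3, -2.9], 0.45, 13.6, [0.573, 0.221, 0.148])
0.67 ([-3.8, 5.8, -2.2], 0.45, 13.9, [0.588, 0.22, 0.154])
0.84 ([-4.2, 5.3, -0.7], 0.45, 14.3, [0.603, 0.219, 0.158])
1.01 ([-3.6, 5.4, 0.9], 0.45, 14.7, [0.62, 0.218, 0.16])
1.17 ([-1.9, 5.4, 0.4], 0.45, 15.0, [0.637, 0.217, 0.159])
1.34 ([0.1, 5.8, 1.3], 0.44, 15.3, [0.653, 0.216, 0.156])
{'wide_chest_handle': [([174.4, 199.1], 0.62)]}
```

View pics/s3c.png

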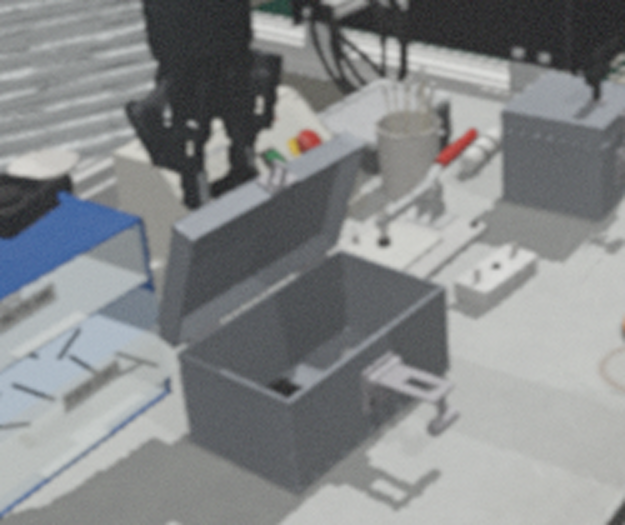

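The lid stands about 75° up, the hasp is level at about crop (410,380), and the chest is open. Release, retreat upwards and check.

Run:
```python
from h import *
let_go(); p=get_state()["position"]
move_l(p+[0,0,.15],.2)
q=get_state()["q"]
movep([.35,-.15,.40],rot(0,0)); sleep(.5)
s=get_state(); print(s["clock"],s["contact_force"])
cr=[]
for c,sl in (("scene",np.s_[130:340,80:360]),("top",np.s_[110:270,100:440])):
    f,o=look(c,["wide_chest_handle","wide_chest_pull"],"f_"+c); print(c,o)
    for a in (1.2,1.3,1.4):
        T=np.linalg.inv(f["cam_to_world"]); v=T[:3,:3]@w(hand(a))+T[:3,3]; print(a,v[:2]/v[2]*f["fx"]+[f["cx"],f["cy"]])
    for a in (1.3,1.5,1.7):
        T=np.linalg.inv(f["cam_to_world"]); v=T[:3,:3]@w(pull(a))+T[:3,3]; print("pull",a,v[:2]/v[2]*f["fx"]+[f["cx"],f["cy"]])
    cr.append(cv2.resize(f["img"][sl],(400*1,300 if c=="scene" else 188)))
im=np.vstack([cv2.resize(x,None,fx=1.2,fy=1.2) for x in cr]); cv2.imwrite("pics/final.png",im[:,:,::-1])
```

```text
19.1333 [ 0.39661952 -0.35736864  0.35329155]
scene {'wide_chest_handle': [([171.6, 201.6], 0.97)], 'wide_chest_pull': [([254.6, 297.4], 0.7)]}
1.2 [172.89862049 202.36580708]
1.3 [169.52937027 202.33134863]
1.4 [166.36823684 202.76475704]
pull 1.3 [258.80772809 293.50749959]
pull 1.5 [257.62130978 297.92227662]
pull 1.7 [255.48787885 301.48917238]
top {'wide_chest_handle': [([160.7, 146.0], 0.68)], 'wide_chest_pull': [([168.8, 254.1], 0.9)]}
1.2 [159.10561613 146.43818511]
1.3 [159.88413251 141.47930977]
1.4 [160.76540803 136.81463304]
pull 1.3 [166.39397491 255.69314457]
pull 1.5 [167.78456234 253.98505025]
pull 1.7 [169.1436703  251.24930647]
```

View pics/final.png

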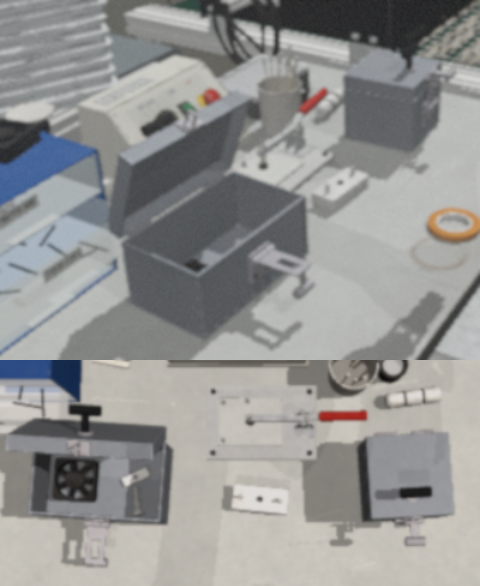

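The picture shows both parts in place and the narrow chest untouched. But the handle, at top-view row 146 (measured by the network and by eye), puts the lid at only about 1.21–1.24 rad, against 1.34 commanded. That is short of 75° (1.31 rad), so I'll regrasp and raise it further.

Run:
```python
from h import *
r=lambda: (np.round((s:=get_state())["contact_force"],1).tolist(),round(float(s["finger_gap"]),2),round(s["clock"],1),np.round(s["position"],3).tolist())
def chk(tag):
    for c in ("top","scene"):
        f,o=look(c,["wide_chest_handle"],tag+c); T=np.linalg.inv(f["cam_to_world"])
        pr=[]
        for a in (1.2,1.3,1.4):
            v=T[:3,:3]@w(hand(a))+T[:3,3]; pr.append(np.round(v[:2]/v[2]*f["fx"]+[f["cx"],f["cy"]],1).tolist())
        print(tag,c,o,pr)
g=tcp(hand(1.22),0)
movep(g+[0,0,.15],rot(0,0)); print(move_l(g,.2,until_force=8),r())
grab(60); print(r())
for a in (1.3,1.38): move_l(tcp(hand(a),0),.06); print(r())
sleep(.3); chk("h_")
let_go(); print(r()); move_l(get_state()["position"]+[0,0,.15],.2)
movep([.35,-.15,.40],rot(0,0)); sleep(.5); chk("g_"); print(r())
ims=[cv2.imread("pics/g_scene.png")[130:340,80:360],cv2.imread("pics/g_top.png")[110:270,100:380]]
cv2.imwrite("pics/g.png",np.vstack([cv2.resize(x,None,fx=1.6,fy=1.6) for x in ims]))
```

```text
False ([0.5, 0.2, 0.1], 1.0, 22.1, [0.643, 0.215, 0.16])
([0.5, 3.0, 6.2], 0.45, 22.6, [0.642, 0.217, 0.159])
([-0.3, 4.0, 6.5], 0.45, 22.9, [0.65, 0.216, 0.158])
([-0.8, 4.6, 7.1], 0.45, 23.1, [0.657, 0.216, 0.155])
h_ top {'wide_chest_handle': [([160.7, 138.1], 0.6)]} [[159.1, 146.4], [159.9, 141.5], [160.8, 136.8]]
h_ scene {'wide_chest_handle': [([166.8, 200.6], 0.88)]} [[172.9, 202.4], [169.5, 202.3], [166.4, 202.8]]
([-1.2, -1.5, 0.1], 1.0, 24.1, [0.656, 0.214, 0.153])
g_ top {'wide_chest_handle': [([164.2, 137.3], 0.79)]} [[159.1, 146.4], [159.9, 141.5], [160.8, 136.8]]
g_ scene {'wide_chest_handle': [([167.3, 202.1], 0.81)]} [[172.9, 202.4], [169.5, 202.3], [166.4, 202.8]]
([-0.3, -0.2, -0.3], 1.0, 27.5, [0.35, -0.15, 0.4])
```

View pics/g.png

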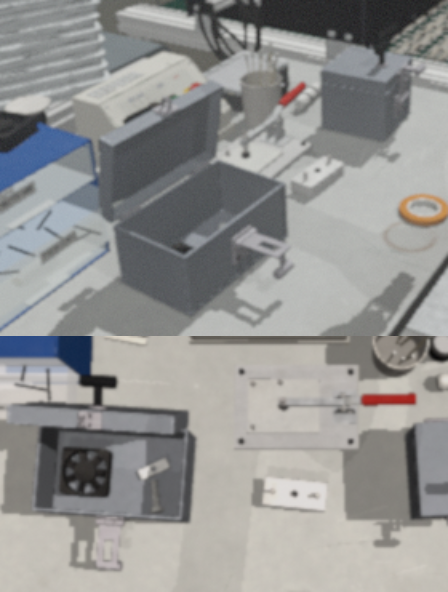

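The lid now stands at about 1.37 rad (78°) and holds after release. The hasp is level, the narrow chest is shut and the robot is clear.

```bash
python3 -c "
from cell import *
print(sign_off())"
```

```text
the job is handed in; nothing more can be done
None
```

The wide chest's hasp is off its staple and its lid stands wide open. I handed the job in at about 27.5 s, with the arm parked clear and touching nothing.

- **Hasp:** I pinched the pull and swung it to about level. After release, both cameras placed it near 1.5 rad, though the scene image varied by a few pixels.
- **Lid:** The first lift was commanded to 1.34 rad, but after release the lid measured only about 1.22 rad (70°). I regrasped it and raised it further. The final check, after letting go, gave about 1.37 rad (78°) in both cameras. The handle's column in the top view was about 3 px off the model.
- **Narrow chest:** I never touched it. Its lid and hasp looked unchanged in the wider picture taken before the second lift. The last top crop cut most of it off, but the last scene crop still showed it shut.
- **Forces:** Readings between moves stayed around 10 N or less. I did not log the force during the motions.

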